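Swing a crucible rack against its rail and clamp it

ROBOT

A 6-joint arm with a two-finger parallel gripper is mounted at the origin on a cart in front of the work surface, level with it; the furniture and walls round the work are solid. World frame = base frame: x ahead of the robot, y to its left, z up, the work surface at z = 0. Lengths are in m, angles in rad, forces in N, time in s.
With the tool pointing down it reaches from about 0.375 to 0.975 m from the base axis. Payload 3.8 kg.
Tool frame: the origin (TCP) lies midway between the tips of the shut fingers; the grasp point (between the pads) lies 19 mm behind it (robot.grip_depth is the distance from the TCP to the grasp point, in m); z points along the fingers, y is the line along which they close (so a half turn about z gives the same grasp; the last joint's range is limited). The gripper opens to 85 mm and grips with 20 to 120 N. Pads are 22 mm wide; open, the fingers measure 114 mm over their backs; the gripper's body (76 mm by 85 mm) begins 54 mm behind the grasp point. The pads swing forward as they close: fully open they stand 13 mm farther back than shut.
Start: joints at [1.119, 0.264, 1.604, -0, 1.274, -0.037], TCP at [0.272, 0.618, 0.231] pointing down, gripper open.
Joint ranges: [-2.63, 2.63], [-0.94, 2.18], [0.31, 2.57], [-1.31, 4.45], [0, 2.66], [-2.55, 2.55]. Speed limits (rad/s): [2.57, 2.57, 3.14, 3.14, 3.14, 3.14].

INTERFACE

Orientations are given as a 3x3 rotation matrix whose columns are the frame's x, y, z axes.
In Python, from rig import robot gives the robot as it stands.
- The arm moves only by the tool apply_moves, never from a script. Its argument "rows" is a list of rows, each an object with "translation": the shift along the tool's x, y, z normalised to -1 to 1, where 1 is 200 mm, a list of three; "delta_rot": the turn, a rotation vector about the tool's x, y, z normalised to -1 to 1, where 1 is pi/2 rad, a list of three. A call has 1 to 10 rows; each row is the pose to reach, as a shift and turn from the pose commanded when the call began, along the tool's axes at that moment; what a row does not reach only later rows make up. A row lasts 1/10 s, in which the tool goes at most 50 mm and 8.59 degrees, less where a joint would pass 70% of its speed; a pose out of reach is approached as far as the arm can. A call with a number of a shift or a turn outside -1 to 1 is refused whole. A call with a gripper value outside its range is refused whole. "hand" is the closure in counts, from 0 (fully open) to 255 (shut), set as the call begins (left out, the last holds). The fingers move at their own pace and stop on an object; "grip_force" is the grip in N (left out, the last holds). Time passes only in rows, so rows that repeat a pose let the fingers close. It gives the time, the measured TCP pose, the force, the opening and the grip force at its end, in the units of the state.
- robot.read_state(): the state, without advancing time (a new reading comes with each control period).
- robot.camera(name): name is "scene" or "top"; returns the picture (400x640x3 uint8, red, green, blue); there is no depth.
- robot.get_calibration(name): a dict with "vfov" (degrees; the focal length in pixels is half the picture's height over the tangent of half this angle, whatever the lens; pixels are square), "cx", "cy" (the principal point, pixels), "dist_coeffs" ([k1, k2, p1, p2, k3] as OpenCV has them; the pictures are not rectified), "eye" and "attitude" of the camera in the world. Camera axes: x right, y down, z forward; pixel columns grow to the right and rows downward; lengths in m; the calibration is good to about 2 mm. A picture is of the moment at which its call begins. get_calibration takes no time and is no camera call.
- robot.job_done(): hands the job in; it is judged then, once.
Trained networks look in the newest picture that a camera, given by its name, has taken for a name from the list of things; names that differ only in an ending like _2 or _b are one class to them, and where a whole thing is asked for, a point or a joint stands for the part that bears it (a point fixed in the world has none). Each returns a list of dicts, best first, with "conf" (0 to 1); they miss things now and then, are a little off and sometimes report something else, mostly with a low value. They report only what shows in the picture. A call takes as long as a camera call.
- robot.outline_of(thing, camera): "region" (400x640 bool, what is visible of it) and "extent" ([left, top, width, height] in pixels, round what is visible of it).
The state is a dict: "time_s": time; "joints": joint angles; "joint_velocities": joint speeds; "joint_torque": joint torques, N m; "ee_pos": TCP position; "tool_rot": TCP orientation; "contact_force": force on the tool from outside, world axes, zero at the start; "ft_torque": the same for the moment, N m; "opening": finger opening in m; "grasp_force": force on a finger pad.
Only numpy, scipy, OpenCV 4.12 (cv2) and the standard library are available. Lean on these libraries where they do the work, as an engineer would, in place of code of your own. Each camera call takes 0.05 s, during which the arm holds its last target. There are 200 camera calls.

TASK

The wooden crucible rack stands askew in its metal dock. Keep the rack's end at the pivot post and push near its free end so that it swings round until its long back side lies flush along the rail; then turn the cam clamp's black knob clockwise, seen from above, so that the cam slides the rack endwise onto the stop screw and grips it tight, and let go. Go gently: neither rail, post nor cam may be pressed hard against the rack (35 N at most), stop turning as soon as the clamp has become firm, and leave the crucibles standing in their pockets and the loose things round about (timer, tape roll, stopper) where they are.

Things in the scene. Friction and masses are not known exactly. Their poses are not given: they have to be found in the camera images.
- rail_corner (a point): Reference point of the fixed dock, 11 mm above the worktop, at the inner corner where the rail's front face meets the end stop's inner face. Axes: x square to the rail's face, from the rack into the rail; y along the rail towards the end stop; z up. The rail (aluminium, 18 mm thick, 22 mm high) has its front face at x = 0 and runs from y = +20 to -410 mm.
- dock: The dock (rail, end stop, pivot post, clamp base); origin on the worktop under rail_corner, same axes. The end stop is a block at y = 0 to +20, x = -83 to 0 mm. A steel stop screw (12 mm thick, 11 mm up, at x = -32 mm) sticks out of it towards -y by 3.5 to 8.5 mm. How far is not measured: where the rack stops endwise, and the cam angle when tight, must be felt.
- pivot_post (a point): Axis of the steel pivot post (diameter 16 mm, 26 mm high), 11 mm above the worktop, at x = -73.5, y = -22 mm from rail_corner. The rack's front side leans on it and the rack swings about it. Docked, the rack has 1.5 mm of play between post and rail.
- rack_center (a point): Centre (half-way up) of the wooden rack, a block 64 (x) x 340 (y) x 22 mm with five round pockets, 0.17 to 0.35 kg, loose on the worktop. +x: the back side that goes against the rail; -y: the free end; +y: the end at the post. At the start its front touches or nearly touches the post, it is 10 to 15 mm short of the end stop, and is turned 0.2 to 0.3 rad, free end out to -x.
- rack: The same rack; this origin lies on its underside's level, 40.3 mm in -x and 158 mm in +y of its centre (near the post's axis at the start). Push its front (-x) side near the free end.
- rack_free_end (a point): Point on the rack's back long side, half-way up, 10 mm from its free end. On the rail's front face when flush.
- rack_stop_end (a point): Point on the rack's back long side, half-way up, 10 mm from its other end (the one at pivot post and end stop).
- clamp_pivot (a point): Upright axis of the cam clamp, 30 mm above the worktop, on the dock beyond the rack's free end, x = -20, y = -379 mm from rail_corner; steel hub of radius 11 mm. On it turns one steel piece: the cam nose and, 24 to 31 mm up, a flat arm with the black knob.
- cam_nose (a point): Centre of the cam's nose, 13 mm above the worktop: a freely turning steel roller of radius 14 mm, 12 mm thick, whose centre lies 26 mm from the clamp's axis; it presses on the rack's free end face.
- cam_knob (a point): Middle of the upright black knob on the clamp's arm (diameter 16 mm, 31 to 65 mm above the worktop, this point 48 mm up), 65 mm from the clamp's axis. It turns with the cam; grip it lightly from above or push it round the axis. Free it takes 4 to 5 N, while the rack slides 6 to 7 N; well tight at 8 to 9 N, too tight over 10.
- cam (a joint): Angle of the cam, rad: 0 open, growing clockwise seen from above, to 2.05. At 0 the knob lies at 275 degrees (counter-clockwise from the dock's +x) from the axis and the nose at 215; both then go to smaller angles. Starts at 0 to 0.3; tight, depending on the screw, between about 1.25 and 1.7. It stays where it is left; let go, it must still grip the rack with over 7 N.
- timer: Loose lab timer 62x66x18 mm near the robot, bystander; origin at the centre of its underside.
- tape: Loose tape roll 69x69x19 mm lying flat behind the rail, bystander; origin at the centre of its underside.
- stopper: Loose black rubber stopper 24 mm across, 25 mm high, bystander beyond the end stop; origin at the centre of its underside.
- cruc_1_center (a point): Centre (half-way up) of a white porcelain crucible (44 mm across the rim, 36 mm high, 30 g) standing loose in a pocket of the rack, its rim 46 mm above the worktop.
- pocket_1 (a point): Centre of the floor of the rack's pocket in which crucible 1 stands, 10 mm above the worktop, -104 mm in y from the rack's centre.
- cruc_2_center (a point): Centre (half-way up) of a white porcelain crucible (44 mm across the rim, 36 mm high, 30 g) standing loose in a pocket of the rack, its rim 46 mm above the worktop.
- pocket_2 (a point): Centre of the floor of the rack's pocket in which crucible 2 stands, 10 mm above the worktop, 0 mm in y from the rack's centre.
- cruc_3_center (a point): Centre (half-way up) of a white porcelain crucible (44 mm across the rim, 36 mm high, 30 g) standing loose in a pocket of the rack, its rim 46 mm above the worktop.
- pocket_3 (a point): Centre of the floor of the rack's pocket in which crucible 3 stands, 10 mm above the worktop, 52 mm in y from the rack's centre.

How it is judged:
By the outcome, as a careful person would: the job done as asked, in the order asked, and still so for the second after the job is handed in, with the robot touching nothing.
It also fails if it takes over 72 s, if anything falls off the work surface, if the arm or the gripper's body presses on something with over 40 N, if the wrist force passes 120 N, or if a joint passes its speed limit or range.

## Working session

There is one attempt and no reset: what is moved stays moved. The work goes in short steps, Python scripts to look and compute and a tool call to move; the robot and the scene stay as the last step left them, time stands still between calls to the robot, and variables do not carry over. Pictures are saved under pics/ and viewed, at most 10 in all, crops included, and the job is handed in when it is done.

Besides the shell and the picture viewer there is one more tool, called after "Emit:" as a command line: name --argument value ..., lists and objects as JSON in quotes. apply_moves: Moves the arm, as the interface text tells. Its arguments: {"type":"object","properties":{"rows":{"type":"array"},"hand":{"type":"number"},"grip_force":{"type":"number"}},"required":["rows"]}

```bash
mkdir -p pics; ls; python3 - <<'E'
from rig import robot
import cv2,numpy as np
for c in ("scene","top"):
    im=robot.camera(c); cv2.imwrite(f"pics/{c}0.png",im[:,:,::-1]); print(c,robot.get_calibration(c))
s=robot.read_state(); print(s)
E
```

```text
pics
scene {'vfov': 56.23344354276995, 'cx': 318.29844863504553, 'cy': 198.45352309683798, 'dist_coeffs': array([-0.00662324,  0.        ,  0.        ,  0.        ,  0.        ]), 'eye': array([-0.02532058,  0.60102926,  0.4710753 ]), 'attitude': array([[-0.69665382, -0.32375616,  0.6401995 ],
       [-0.71733891,  0.32669564, -0.61538187],
       [-0.00991671, -0.88794814, -0.45983666]])}
top {'vfov': 46.35301982625201, 'cx': 324.28521550319346, 'cy': 191.4522352381209, 'dist_coeffs': array([-0.04320999,  0.        ,  0.        ,  0.        ,  0.        ]), 'eye': array([0.40390145, 0.03560743, 1.25668187]), 'attitude': array([[-0.00712852, -0.99043572,  0.1377907 ],
       [-0.99987609,  0.00512576, -0.01488418],
       [ 0.01403554, -0.13787973, -0.99034953]])}
{'time_s': 0.1, 'joints': array([ 1.11907562e+00,  2.64736316e-01,  1.60524165e+00,  1.87849531e-05,
        1.27372476e+00, -3.69115634e-02]), 'joint_velocities': array([-0.00030053, -0.00225478, -0.00289701,  0.00069418, -0.00101606,
       -0.00011997]), 'joint_torque': array([-9.83261089e-04, -5.16705358e+01, -3.68588662e+01, -1.24643484e-04,
        6.17023019e-03, -1.77656716e-06]), 'ee_pos': array([0.27174546, 0.61715026, 0.23004484]), 'tool_rot': array([[-9.15190986e-01,  4.03019331e-01, -9.37235733e-04],
       [ 4.03020410e-01,  9.15189038e-01, -1.89058263e-03],
       [ 9.58065226e-05, -2.10796931e-03, -9.99997774e-01]]), 'contact_force': array([-0.54235566, -0.23058266, -0.2569272 ]), 'ft_torque': array([ 0.02510129, -0.01968661, -0.02183683]), 'grasp_force': 0.0, 'opening': 0.0856585951248282}
```

View pics/top0.png

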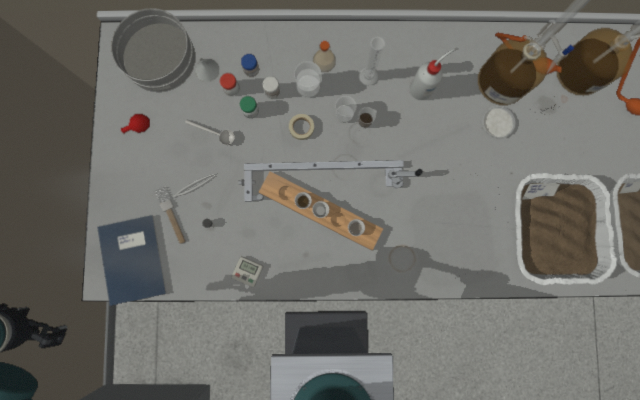

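View pics/scene0.png

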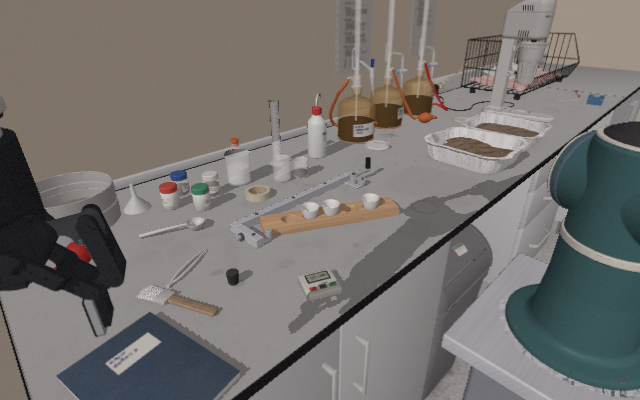

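The top view shows the rail at row ~166 (cols 245–403), the end stop at (248,185), the knob at (418,173), and the rack from (265,182) to (380,240). Next I measure them with the networks.

```bash
cat > h.py <<'E'
from rig import robot
import cv2,numpy as np
np.set_printoptions(precision=4,suppress=True)
def cal(c):
    k=robot.get_calibration(c); f=200/np.tan(np.radians(k["vfov"]/2))
    return np.array([[f,0,k["cx"]],[0,f,k["cy"]],[0,0,1]]),np.array(k["dist_coeffs"]),np.array(k["eye"]),np.array(k["attitude"])
def ray(px,z,c="top"):
    K,d,e,R=cal(c); u=cv2.undistortPoints(np.array(px,float).reshape(-1,1,2),K,d)[:,0]
    v=np.c_[u,np.ones(len(u))]@R.T; t=(z-e[2])/v[:,2]; return e+v*t[:,None]
def proj(P,c="top"):
    K,d,e,R=cal(c); return cv2.projectPoints(np.array(P,float).reshape(-1,1,3),cv2.Rodrigues(R.T)[0],-R.T@e,K,d)[0][:,0]
E
python3 - <<'E'
from h import *
for c in("top","scene"):
    im=robot.camera(c)
    for n in ("dock","rack","cam_knob","clamp_pivot","cruc_1_center","timer","tape","stopper"):
        for r in robot.outline_of(n,c)[:3]:
            m=r["region"]; ys,xs=np.nonzero(m); 
            if not len(xs): continue
            q=cv2.minAreaRect(np.c_[xs,ys].astype(np.float32))
            print(c,n,round(r["conf"],2),r["extent"],m.sum(),np.round([*q[0],*q[1],q[2]],1))
            if r is not None and n in("dock","rack","cam_knob","clamp_pivot"): np.save(f"{c}_{n}_0.npy",m) if r["conf"]>.5 else 0
    if c=="top": cv2.imwrite("pics/topcrop.png",cv2.resize(im[145:265,230:430,::-1],None,fx=4,fy=4,interpolation=cv2.INTER_CUBIC))
E
```

```text
top dock 0.71 [245.4, 159.4, 178.9, 42.7] 2119 [332.5 174.8  37.8 181.   84.9]
top rack 0.68 [260.3, 172.2, 120.7, 74.7] 2291 [320.6 210.3 127.5  24.1  27. ]
top rack 0.38 [390.3, 171.1, 32.2, 15.3] 327 [405.2 178.1  17.3  34.2  87.9]
top cam_knob 0.71 [230.2, 259.2, 34.0, 27.6] 613 [246.6 271.1  25.6  25.   22.4]
top cam_knob 0.54 [392.7, 167.1, 26.1, 22.2] 234 [405.2 178.1  15.3  32.2  87.9]
top clamp_pivot 0.85 [242.3, 159.8, 181.2, 43.6] 1986 [331.5 174.5  37.6 179.   84.6]
top cruc_1_center 0.52 [348.3, 218.6, 16.8, 18.8] 244 [356.3 227.3  16.3  17.   45. ]
top timer 0.97 [232.9, 259.5, 31.1, 26.4] 609 [246.6 271.9  25.2  25.1  23.2]
top timer 0.65 [261.1, 170.1, 119.0, 78.0] 2330 [320.8 210.5 127.1  24.7  27. ]
top tape 0.58 [290.8, 115.9, 23.0, 23.0] 323 [301. 127.  24.  24.  90.]
scene dock 0.64 [229.8, 155.4, 140.7, 90.2] 1890 [305.8 205.3  33.  156.9  64. ]
scene rack 0.81 [257.0, 197.4, 144.8, 38.3] 2460 [329.6 216.4  23.2 140.1  80.9]
scene cam_knob 0.83 [349.2, 154.3, 23.8, 34.0] 286 [360.2 170.3  17.8  29.7  14.9]
scene clamp_pivot 0.79 [230.3, 156.8, 140.2, 90.0] 1918 
[... 165 characters left out ...]
 18.2] 217 [370. 201.  14.  16.  90.]
scene cruc_1_center 0.35 [322.6, 199.1, 17.8, 15.6] 219 [330.5 206.5  15.   17.   90. ]
scene cruc_1_center 0.17 [261.1, 198.1, 141.3, 40.3] 2464 [329.1 216.4  22.9 140.8  81.4]
scene timer 0.85 [299.6, 273.3, 40.8, 28.7] 892 [320.  284.5  26.7  37.6  76. ]
scene timer 0.7 [233.3, 158.4, 137.7, 88.7] 1873 [305.8 205.5  32.9 156.1  64.1]
scene tape 0.78 [245.2, 184.9, 25.1, 17.6] 376 [257.5 193.   16.   25.   90. ]
scene tape 0.33 [260.0, 198.7, 142.7, 39.5] 2519 [329.8 215.5  23.3 140.9  80.5]
scene stopper 0.48 [225.6, 267.1, 11.0, 18.2] 188 [232.  276.5  17.   12.   90. ]
scene stopper 0.35 [324.9, 201.2, 18.1, 14.4] 247 [330.5 207.   16.   17.   90. ]
```

View pics/topcrop.png

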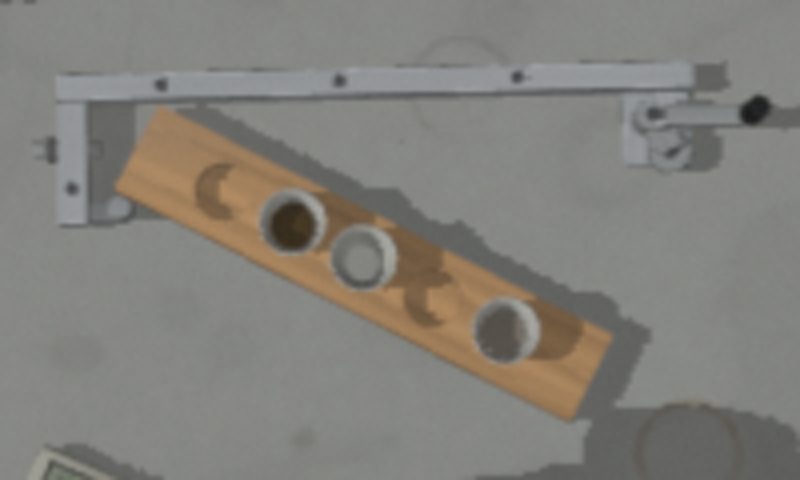

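The crop shows the dock's top-face corners, the rack's corners (157,104), (613,337), (573,420), (115,188), the knob top at (755,107) and the roller at (668,150). I'll fit the poses from these.

```bash
cat > fit.py <<'E'
from h import *
from scipy.optimize import least_squares
def T(p,P): c,s=np.cos(p[2]),np.sin(p[2]); P=np.array(P,float); return np.c_[p[0]+c*P[:,0]-s*P[:,1],p[1]+s*P[:,0]+c*P[:,1],P[:,2]]
def fit(P,px,p0,c="top"):
    r=least_squares(lambda p:(proj(T(p,P),c)-px).ravel(),p0); return r.x,np.abs(r.fun).max()
def crop(px,x0,y0,f): return (np.array(px,float)+.5)/f-.5+[x0,y0]
E
python3 - <<'E'
from fit import *
Z=.022
D=[[.018,.02,Z],[.018,-.41,Z],[0,-.41,Z],[0,0,Z],[-.083,.02,Z],[-.083,0,Z]]
dp=crop([[57,75],[692,62],[692,88],[87,101],[57,225],[86,224]],230,145,4)
d,e=fit(D,dp,[.5,.2,0]); print("dock",d,e)
R=[[.032,.17,Z],[.032,-.17,Z],[-.032,-.17,Z],[-.032,.17,Z]]
r,e=fit(R,crop([[157,104],[613,337],[573,420],[115,188]],230,145,4),[.4,.1,-.3]); print("rack",r,e, "rel",r[2]-d[2])
np.savez("pose.npz",d=d,r=r)
piv=T(d,[[-.02,-.379,.03]])[0]; print("pivot",piv,(proj([piv])[0]-[230,145])*4)
kt=ray(crop([[755,107]],230,145,4),.065)[0]; ns=ray(crop([[668,150]],230,145,4),.019)[0]
for n,v,a0 in(("knob",kt,275),("nose",ns,215)):
    w=v-piv; a=np.degrees(np.arctan2(w[1],w[0])-d[2])%360; print(n,v,np.hypot(*w[:2]),a,"cam",np.radians(a0-a))
print("post",T(d,[[-.0735,-.022,.011]]))
print("rack pts free-back,stop-back,front-corners",T(r,[[.032,-.16,.011],[.032,.16,.011],[-.032,-.17,.011],[-.032,.17,0],[-.032,-.15,0]]))
# scene check
print("scene proj dock corners",proj(T(d,D),"scene")); print("scene rack",proj(T(r,R),"scene"))
print("timer",ray([[246.6,271.5]],.018),"stopper",ray([[207,223]],.02),"tape",ray([[301,127]],.019))
E
```

```text
dock [0.6351 0.2133 0.0177] 0.6691732228782712
rack [ 0.5261  0.0278 -0.4775] 0.5724753263987736 rel -0.4952425674265354
pivot [ 0.6218 -0.166   0.03  ] [650.6889 114.449 ]
knob [ 0.6212 -0.2277  0.065 ] 0.06162805168115453 268.4487153975928 cam 0.1143414865472129
nose [ 0.6004 -0.1779  0.019 ] 0.02441191050901548 208.011257526343 cam 0.1219765667392877
post [[0.562 0.19  0.011]]
rack pts free-back,stop-back,front-corners [[ 0.481  -0.129   0.011 ]
 [ 0.6281  0.1552  0.011 ]
 [ 0.4196 -0.1085  0.011 ]
 [ 0.5758  0.1935  0.    ]
 [ 0.4288 -0.0908  0.    ]]
scene proj dock corners [[230.1007 224.0068]
 [350.8425 170.8703]
 [355.4177 172.497 ]
 [241.7974 223.5747]
 [256.4858 240.9926]
 [263.8999 237.2915]]
scene rack [[259.6733 216.3874]
 [388.7675 196.513 ]
 [400.3586 207.6944]
 [264.1014 229.9952]]
timer [[0.3659 0.2217 0.018 ]] stopper [[0.4933 0.328  0.02  ]] tape [[0.754  0.0793 0.019 ]]
```

```bash
cat > go.py <<'E'
from fit import *
from scipy.spatial.transform import Rotation as Ro
z=np.load("pose.npz"); d,r=z["d"],z["r"]
def rel(target,yaw=None):
    """shift/turn (normalised) from the measured pose to a world point and tool yaw (tool x = -X turned by yaw)"""
    s=robot.read_state(); R=s["tool_rot"]
    t=R.T@(np.array(target)-s["ee_pos"])/.2
    c,w=np.cos(yaw),np.sin(yaw); G=np.array([[-c,-w,0],[-w,c,0],[0,0,-1.]])
    return t,Ro.from_matrix(R.T@G).as_rotvec()/(np.pi/2)
E
python3 - <<'E'
from go import *
p=T(r,[[-.032-.027,-.15,.15]])[0]; print(p,*rel(p,d[2]))
E
```

```text
[ 0.4048 -0.0783  0.15  ] [-2.0101 -2.9178  0.4065] [ 0.      0.     -0.2754]
```

Emit:
apply_moves --rows '[{"translation": [-0.17,-0.24,0],"delta_rot": [0,0,0]},{"translation": [-0.34,-0.48,0],"delta_rot": [0,0,0]},{"translation": [-0.5,-0.72,0],"delta_rot": [0,0,0]},{"translation": [-0.67,-0.97,0],"delta_rot": [0,0,0]},{"translation": [-0.67,-0.97,0],"delta_rot": [0,0,0]}]' --hand 255

```text
time_s: 1.5
ee_pos: [0.3165, 0.3835, 0.2312]
tool_rot: [[-0.915, 0.403, 0.0], [0.403, 0.915, -0.001], [-0.0, -0.001, -1.0]]
contact_force: [0.2, 0.4, 0.8]
opening: 0.0122
grasp_force: 0.0
```

Emit:
apply_moves --rows '[{"translation": [-0.17,-0.24,0],"delta_rot": [0,0,0]},{"translation": [-0.34,-0.48,0],"delta_rot": [0,0,0]},{"translation": [-0.5,-0.72,0],"delta_rot": [0,0,0]},{"translation": [-0.67,-0.97,0],"delta_rot": [0,0,0]},{"translation": [-0.67,-0.97,0],"delta_rot": [0,0,0]}]'

```text
time_s: 2.0
ee_pos: [0.3609, 0.1522, 0.2316]
tool_rot: [[-0.915, 0.404, 0.001], [0.404, 0.915, -0.0], [-0.001, 0.0, -1.0]]
contact_force: [0.5, 0.7, 0.7]
opening: -0.0001
grasp_force: 0.0
```

Emit:
apply_moves --rows '[{"translation": [-0.17,-0.24,0.1],"delta_rot": [0,0,-0.09]},{"translation": [-0.34,-0.48,0.2],"delta_rot": [0,0,-0.18]},{"translation": [-0.5,-0.72,0.3],"delta_rot": [0,0,-0.275]},{"translation": [-0.67,-0.97,0.4],"delta_rot": [0,0,-0.275]},{"translation": [-0.67,-0.97,0.4],"delta_rot": [0,0,-0.275]},{"translation": [-0.67,-0.97,0.4],"delta_rot": [0,0,-0.275]}]'

```text
time_s: 2.6
ee_pos: [0.405, -0.0798, 0.1505]
tool_rot: [[-1.0, -0.015, -0.0], [-0.015, 1.0, -0.001], [0.0, -0.001, -1.0]]
contact_force: [0.1, 0.4, -0.3]
opening: -0.0005
grasp_force: 0.0
```

```bash
python3 - <<'E'
from go import *
p=T(r,[[-.032-.027,-.15,.012]])[0]; print(p,*rel(p,d[2])); s=robot.read_state(); print(s["time_s"],s["ee_pos"],s["contact_force"],s["opening"])
E
```

```text
[ 0.4048 -0.0783  0.012 ] [0.001  0.0078 0.6923] [-0.0005 -0.0002 -0.0018]
2.6 [ 0.405  -0.0798  0.1505] [ 0.1442  0.3537 -0.3027] -0.0005317097211663926
```

Emit:
apply_moves --rows '[{"translation": [0,0,0.17],"delta_rot": [0,0,0]},{"translation": [0,0,0.34],"delta_rot": [0,0,0]},{"translation": [0,0,0.5],"delta_rot": [0,0,0]},{"translation": [0,0,0.6],"delta_rot": [0,0,0]},{"translation": [0,0,0.69],"delta_rot": [0,0,0]},{"translation": [0,0,0.69],"delta_rot": [0,0,0]}]'

```text
time_s: 3.2
ee_pos: [0.4029, -0.0763, 0.0111]
tool_rot: [[-1.0, -0.017, -0.005], [-0.017, 1.0, 0.001], [0.005, 0.001, -1.0]]
contact_force: [-0.4, 0.2, -0.0]
opening: 0.0
grasp_force: 0.0
```

```bash
python3 - <<'E'
from go import *
im=robot.camera("scene"); cv2.imwrite("pics/s1.png",cv2.resize(im[150:260,220:430,::-1],None,fx=3.8,fy=3.8,interpolation=cv2.INTER_CUBIC))
s=robot.read_state(); print(s["ee_pos"],s["contact_force"])
# arc waypoints of finger centre about the post in tool frame of the push, from theta .495 to 0
th0=d[2]-r[2]
for th in np.linspace(th0,0,8):
    c=T([-.0735,-.022,-th],[[.008-.011,-.308,.012]])[0]; w=T(d,[c])[0]
    print(round(th,3),w, s["tool_rot"].T@(w-s["ee_pos"])/.2)
E
```

```text
[ 0.4042 -0.0766  0.0124] [-0.2648  0.2751 -0.1177]
0.495 [ 0.4178 -0.0822  0.012 ] [-0.0674 -0.0291  0.002 ]
0.424 [ 0.4374 -0.0917  0.012 ] [-0.1646 -0.0784  0.0017]
0.354 [ 0.4576 -0.0998  0.012 ] [-0.265  -0.1206  0.0014]
0.283 [ 0.4783 -0.1065  0.012 ] [-0.3682 -0.1556  0.001 ]
0.212 [ 0.4995 -0.1117  0.012 ] [-0.4735 -0.1833  0.0007]
0.141 [ 0.521  -0.1153  0.012 ] [-0.5806 -0.2034  0.0004]
0.071 [ 0.5426 -0.1175  0.012 ] [-0.6888 -0.216   0.    ]
0.0 [ 0.5644 -0.1181  0.012 ] [-0.7976 -0.2208 -0.0003]
```

View pics/s1.png

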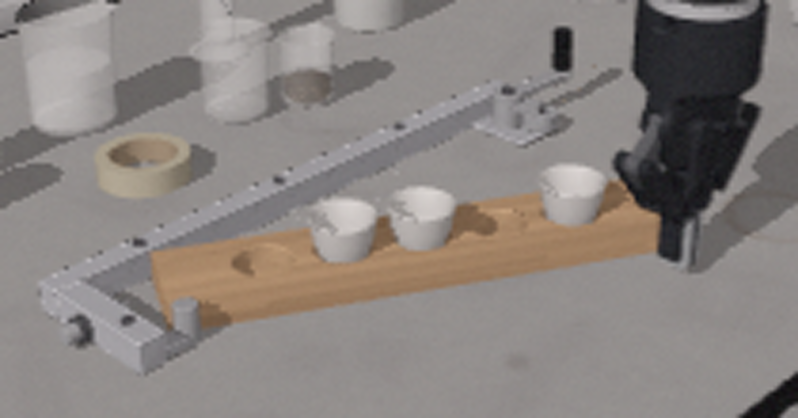

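The scene view shows the finger standing clear beside the rack's free end. The clamp base is a thin plate, and the crucibles are upright. I'll push along the arc in slow steps.

Emit:
apply_moves --rows '[{"translation": [-0.03,-0.015,0.002],"delta_rot": [0,0,0]},{"translation": [-0.065,-0.03,0.002],"delta_rot": [0,0,0]},{"translation": [-0.09,-0.042,0.002],"delta_rot": [0,0,0]},{"translation": [-0.12,-0.055,0.002],"delta_rot": [0,0,0]},{"translation": [-0.15,-0.07,0.002],"delta_rot": [0,0,0]},{"translation": [-0.18,-0.085,0.002],"delta_rot": [0,0,0]},{"translation": [-0.21,-0.097,0.002],"delta_rot": [0,0,0]},{"translation": [-0.24,-0.11,0.002],"delta_rot": [0,0,0]},{"translation": [-0.265,-0.12,0.002],"delta_rot": [0,0,0]},{"translation": [-0.265,-0.12,0.002],"delta_rot": [0,0,0]}]'

```text
time_s: 4.25
ee_pos: [0.4601, -0.1004, 0.013]
tool_rot: [[-1.0, -0.017, 0.001], [-0.017, 1.0, -0.0], [-0.001, -0.0, -1.0]]
contact_force: [-0.4, 1.0, 0.1]
opening: -0.0
grasp_force: 0.0
```

```bash
cat > look.py <<'E'
from go import *
def rackpose(fn=None,pts=None):
    im=robot.camera("top")
    # brownish wood mask round the dock
    h=cv2.cvtColor(im,cv2.COLOR_RGB2HSV); m=((h[...,0]<22)&(h[...,1]>75)).astype(np.uint8); m[:155]=0;m[262:]=0;m[:,:240]=0;m[:,430:]=0
    cs=cv2.findContours(m,cv2.RETR_EXTERNAL,cv2.CHAIN_APPROX_NONE)[0]; c=max(cs,key=cv2.contourArea)
    q=cv2.minAreaRect(c); return im,q
if __name__=="__main__":
    import sys
    im,q=rackpose(); print(q)
    if len(sys.argv)>1: cv2.imwrite(sys.argv[1],cv2.resize(im[145:265,230:430,::-1],None,fx=4,fy=4,interpolation=cv2.INTER_CUBIC))
    s=robot.read_state(); p=s["ee_pos"]-[*d[:2],0]; c,w=np.cos(d[2]),np.sin(d[2])
    print(s["time_s"],s["ee_pos"],s["contact_force"],"dock",c*p[0]+w*p[1],-w*p[0]+c*p[1])
E
python3 look.py pics/t1.png
```

```text
((309.8288269042969, 197.98768615722656), (101.45051574707031, 24.252147674560547), 18.657888412475586)
4.3 [ 0.4596 -0.1003  0.013 ] [-0.7857 -0.1895 -0.1176] dock -0.18094813704836268 -0.310367820431472
```

View pics/t1.png

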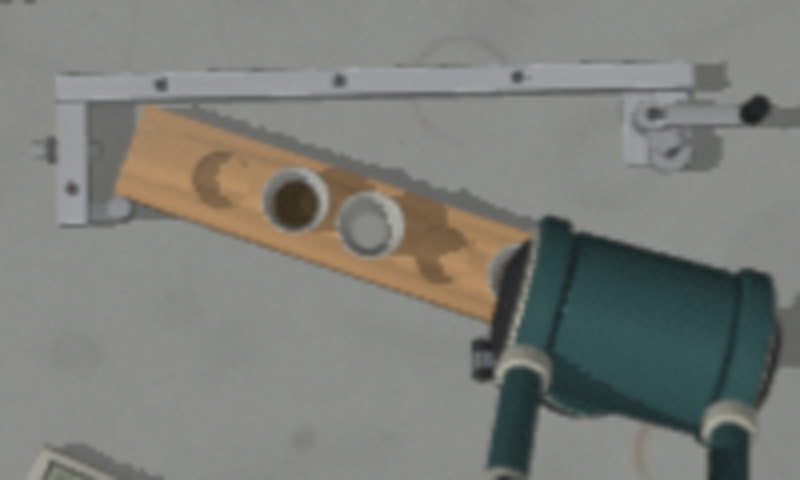

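The rack is swinging about the post as wanted (its stop-end corner stays at about (115,190)), with crucibles upright. Continue.

Emit:
apply_moves --rows '[{"translation": [-0.04,-0.016,0],"delta_rot": [0,0,0]},{"translation": [-0.08,-0.03,0],"delta_rot": [0,0,0]},{"translation": [-0.12,-0.042,0],"delta_rot": [0,0,0]},{"translation": [-0.16,-0.053,0],"delta_rot": [0,0,0]},{"translation": [-0.2,-0.062,0],"delta_rot": [0,0,0]},{"translation": [-0.24,-0.07,0],"delta_rot": [0,0,0]},{"translation": [-0.28,-0.077,0],"delta_rot": [0,0,0]},{"translation": [-0.32,-0.083,0],"delta_rot": [0,0,0]},{"translation": [-0.355,-0.088,0],"delta_rot": [0,0,0]},{"translation": [-0.39,-0.09,0],"delta_rot": [0,0,0]}]'

```text
time_s: 5.3
ee_pos: [0.5377, -0.1167, 0.0129]
tool_rot: [[-1.0, -0.017, -0.0], [-0.017, 1.0, -0.0], [0.0, -0.0, -1.0]]
contact_force: [-0.7, -0.1, 0.5]
opening: 0.0002
grasp_force: 0.5
```

```bash
python3 look.py; python3 - <<'E'
from h import *
im=robot.camera("scene"); cv2.imwrite("pics/s2.png",cv2.resize(im[150:260,220:430,::-1],None,fx=3.8,fy=3.8,interpolation=cv2.INTER_CUBIC))
E
```

```text
((310.1590881347656, 185.8222198486328), (103.23432922363281, 24.08254051208496), 4.343239784240723)
5.35 [ 0.5391 -0.1169  0.0132] [ 0.5749 -0.0397 -0.313 ] dock -0.10181461921317202 -0.32838406849848734
```

View pics/s2.png

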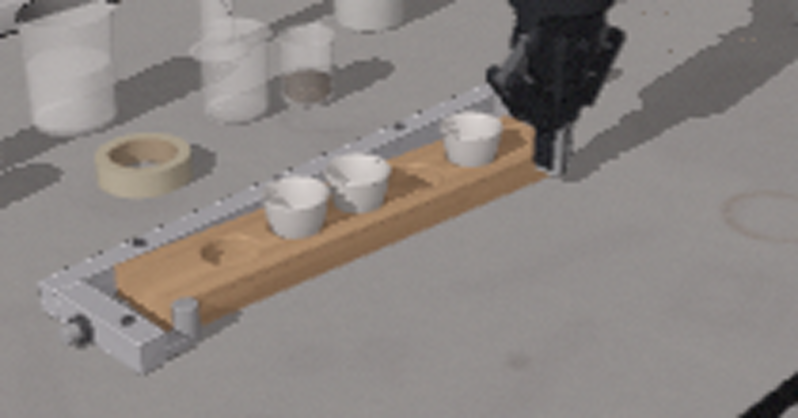

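About 26 mm remain to the rail. I'll go 20 mm, then in small steps while feeling the force.

Emit:
apply_moves --rows '[{"translation": [-0.02,-0.001,0],"delta_rot": [0,0,0]},{"translation": [-0.04,-0.002,0],"delta_rot": [0,0,0]},{"translation": [-0.06,-0.002,0],"delta_rot": [0,0,0]},{"translation": [-0.08,-0.003,0],"delta_rot": [0,0,0]},{"translation": [-0.095,-0.003,0],"delta_rot": [0,0,0]},{"translation": [-0.1,-0.003,0],"delta_rot": [0,0,0]},{"translation": [-0.1,-0.003,0],"delta_rot": [0,0,0]}]'

```text
time_s: 6.1
ee_pos: [0.5575, -0.1169, 0.0129]
tool_rot: [[-1.0, -0.017, 0.001], [-0.017, 1.0, 0.0], [-0.001, -0.0, -1.0]]
contact_force: [-0.1, 0.2, -0.3]
opening: 0.0002
grasp_force: 0.0
```

Emit:
apply_moves --rows '[{"translation": [-0.005,0,0],"delta_rot": [0,0,0]},{"translation": [-0.01,0,0],"delta_rot": [0,0,0]},{"translation": [-0.01,0,0],"delta_rot": [0,0,0]}]'

```text
time_s: 6.4
ee_pos: [0.5591, -0.1168, 0.0129]
tool_rot: [[-1.0, -0.017, 0.0], [-0.017, 1.0, 0.0], [-0.0, 0.0, -1.0]]
contact_force: [-0.3, -0.7, 0.6]
opening: 0.0004
grasp_force: 0.5
```

```bash
python3 look.py
```

```text
((309.0, 182.5), (23.0, 102.0), 90.0)
6.45 [ 0.5591 -0.1168  0.0129] [-1.6106 -0.5159  0.3555] dock -0.08181082301340434 -0.32869962985376566
```

Emit:
apply_moves --rows '[{"translation": [-0.005,0,0],"delta_rot": [0,0,0]},{"translation": [-0.01,0,0],"delta_rot": [0,0,0]},{"translation": [-0.01,0,0],"delta_rot": [0,0,0]}]'

```text
time_s: 6.75
ee_pos: [0.5613, -0.1168, 0.0129]
tool_rot: [[-1.0, -0.017, 0.0], [-0.017, 1.0, -0.0], [-0.0, -0.0, -1.0]]
contact_force: [-1.0, -0.5, 0.4]
opening: -0.0001
grasp_force: 0.4
```

Emit:
apply_moves --rows '[{"translation": [-0.004,0,0],"delta_rot": [0,0,0]},{"translation": [-0.007,0,0],"delta_rot": [0,0,0]},{"translation": [-0.007,0,0],"delta_rot": [0,0,0]}]'

```text
time_s: 7.05
ee_pos: [0.5627, -0.1168, 0.0129]
tool_rot: [[-1.0, -0.017, 0.0], [-0.017, 1.0, -0.0], [-0.0, -0.0, -1.0]]
contact_force: [-1.1, -0.2, 0.9]
opening: -0.0002
grasp_force: 0.5
```

Emit:
apply_moves --rows '[{"translation": [-0.004,0,0],"delta_rot": [0,0,0]},{"translation": [-0.006,0,0],"delta_rot": [0,0,0]},{"translation": [-0.006,0,0],"delta_rot": [0,0,0]}]'

```text
time_s: 7.35
ee_pos: [0.5638, -0.1168, 0.0129]
tool_rot: [[-1.0, -0.017, 0.0], [-0.017, 1.0, -0.0], [-0.0, -0.0, -1.0]]
contact_force: [-0.6, -0.9, -0.0]
opening: -0.0
grasp_force: 0.5
```

Emit:
apply_moves --rows '[{"translation": [-0.004,0,0],"delta_rot": [0,0,0]},{"translation": [-0.005,0,0],"delta_rot": [0,0,0]},{"translation": [-0.005,0,0],"delta_rot": [0,0,0]}]'

```text
time_s: 7.65
ee_pos: [0.5648, -0.1168, 0.0129]
tool_rot: [[-1.0, -0.017, 0.0], [-0.017, 1.0, -0.0], [-0.0, -0.0, -1.0]]
contact_force: [-0.5, -0.2, -0.8]
opening: 0.0002
grasp_force: 0.4
```

Emit:
apply_moves --rows '[{"translation": [-0.003,0,0],"delta_rot": [0,0,0]},{"translation": [-0.003,0,0],"delta_rot": [0,0,0]}]'

```text
time_s: 7.85
ee_pos: [0.5654, -0.1168, 0.0129]
tool_rot: [[-1.0, -0.017, 0.0], [-0.017, 1.0, -0.0], [-0.0, -0.0, -1.0]]
contact_force: [-1.0, 0.3, 0.9]
opening: -0.0
grasp_force: 0.4
```

Emit:
apply_moves --rows '[{"translation": [-0.003,0,0],"delta_rot": [0,0,0]},{"translation": [-0.003,0,0],"delta_rot": [0,0,0]}]'

```text
time_s: 8.05
ee_pos: [0.566, -0.1168, 0.0129]
tool_rot: [[-1.0, -0.017, 0.0], [-0.017, 1.0, -0.0], [-0.0, -0.0, -1.0]]
contact_force: [-0.5, -0.6, 0.8]
opening: 0.0
grasp_force: 0.4
```

Emit:
apply_moves --rows '[{"translation": [-0.003,0,0],"delta_rot": [0,0,0]},{"translation": [-0.003,0,0],"delta_rot": [0,0,0]}]'

```text
time_s: 8.25
ee_pos: [0.5666, -0.1167, 0.0129]
tool_rot: [[-1.0, -0.017, 0.0], [-0.017, 1.0, 0.0], [-0.0, 0.0, -1.0]]
contact_force: [-0.9, -0.9, -0.1]
opening: -0.0001
grasp_force: 0.4
```

Emit:
apply_moves --rows '[{"translation": [-0.003,0,0],"delta_rot": [0,0,0]},{"translation": [-0.003,0,0],"delta_rot": [0,0,0]}]'

```text
time_s: 8.45
ee_pos: [0.5672, -0.1167, 0.0129]
tool_rot: [[-1.0, -0.017, 0.0], [-0.017, 1.0, -0.0], [-0.0, -0.0, -1.0]]
contact_force: [-0.8, 0.2, -1.3]
opening: 0.0005
grasp_force: 0.5
```

```bash
python3 look.py pics/t3.png
```

```text
((309.00311279296875, 181.1412353515625), (24.10300064086914, 102.49752044677734), 88.75463104248047)
8.5 [ 0.5672 -0.1167  0.0129] [-1.0348 -0.4618 -0.1233] dock -0.07370823371356021 -0.3286998559197799
```

View pics/t3.png

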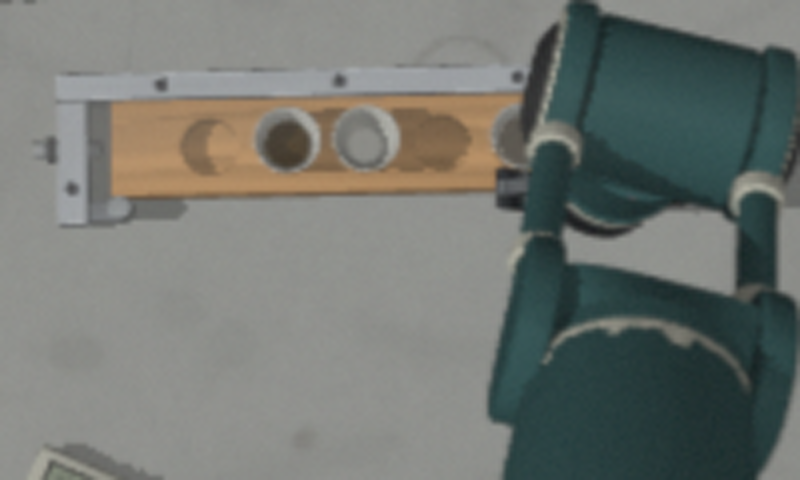

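The top view shows the rack almost parallel to the rail and its back edge nearly against it (row ~100). I'll continue until the rail is felt.

Emit:
apply_moves --rows '[{"translation": [-0.002,0,0],"delta_rot": [0,0,0]},{"translation": [-0.002,0,0],"delta_rot": [0,0,0]}]'

```text
time_s: 8.7
ee_pos: [0.5675, -0.1167, 0.0129]
tool_rot: [[-1.0, -0.017, -0.0], [-0.017, 1.0, -0.0], [0.0, -0.0, -1.0]]
contact_force: [-0.3, -0.1, 0.3]
opening: -0.0001
grasp_force: 0.5
```

Emit:
apply_moves --rows '[{"translation": [-0.002,0,0],"delta_rot": [0,0,0]},{"translation": [-0.002,0,0],"delta_rot": [0,0,0]}]'

```text
time_s: 8.9
ee_pos: [0.5679, -0.1167, 0.0129]
tool_rot: [[-1.0, -0.017, 0.0], [-0.017, 1.0, 0.0], [-0.0, 0.0, -1.0]]
contact_force: [-1.5, 0.3, 0.1]
opening: 0.0002
grasp_force: 0.5
```

Emit:
apply_moves --rows '[{"translation": [-0.002,0,0],"delta_rot": [0,0,0]},{"translation": [-0.002,0,0],"delta_rot": [0,0,0]}]'

```text
time_s: 9.1
ee_pos: [0.5684, -0.1167, 0.0129]
tool_rot: [[-1.0, -0.017, 0.0], [-0.017, 1.0, -0.0], [-0.0, -0.0, -1.0]]
contact_force: [-0.9, -0.5, -0.3]
opening: -0.0002
grasp_force: 0.6
```

Emit:
apply_moves --rows '[{"translation": [-0.002,0,0],"delta_rot": [0,0,0]},{"translation": [-0.002,0,0],"delta_rot": [0,0,0]}]'

```text
time_s: 9.3
ee_pos: [0.5687, -0.1167, 0.0129]
tool_rot: [[-1.0, -0.017, 0.0], [-0.017, 1.0, -0.0], [-0.0, -0.0, -1.0]]
contact_force: [-2.2, -1.4, -0.2]
opening: -0.0004
grasp_force: 0.6
```

Emit:
apply_moves --rows '[{"translation": [-0.002,0,0],"delta_rot": [0,0,0]},{"translation": [-0.002,0,0],"delta_rot": [0,0,0]}]'

```text
time_s: 9.5
ee_pos: [0.5692, -0.1167, 0.0129]
tool_rot: [[-1.0, -0.017, 0.0], [-0.017, 1.0, 0.0], [-0.0, 0.0, -1.0]]
contact_force: [-1.1, -0.4, 0.3]
opening: 0.0002
grasp_force: 0.6
```

Emit:
apply_moves --rows '[{"translation": [-0.002,0,0],"delta_rot": [0,0,0]},{"translation": [-0.002,0,0],"delta_rot": [0,0,0]}]'

```text
time_s: 9.7
ee_pos: [0.5695, -0.1167, 0.0129]
tool_rot: [[-1.0, -0.017, -0.0], [-0.017, 1.0, 0.0], [0.0, 0.0, -1.0]]
contact_force: [-1.5, -1.1, 0.4]
opening: -0.0002
grasp_force: 0.7
```

```bash
python3 look.py; python3 - <<'E'
from h import *
robot.camera("scene")
r=robot.outline_of("rack","scene"); print([(x["conf"],x["extent"]) for x in r[:2]])
E
```

```text
((309.0085754394531, 180.7997589111328), (24.04732894897461, 102.67237854003906), 88.36341857910156)
9.75 [ 0.5695 -0.1167  0.0129] [-2.1133  0.5512  0.9294] dock -0.07144572898284965 -0.32873340700419346
[(0.74, [247.4, 180.4, 110.8, 55.9])]
```

Emit:
apply_moves --rows '[{"translation": [-0.002,0,0],"delta_rot": [0,0,0]},{"translation": [-0.002,0,0],"delta_rot": [0,0,0]},{"translation": [-0.002,0,0],"delta_rot": [0,0,0]}]'

```text
time_s: 10.15
ee_pos: [0.5695, -0.1167, 0.0129]
tool_rot: [[-1.0, -0.017, -0.001], [-0.017, 1.0, 0.0], [0.001, 0.0, -1.0]]
contact_force: [-3.0, 0.0, 1.7]
opening: 0.0002
grasp_force: 1.7
```

Emit:
apply_moves --rows '[{"translation": [-0.002,0,0],"delta_rot": [0,0,0]},{"translation": [-0.002,0,0],"delta_rot": [0,0,0]},{"translation": [-0.002,0,0],"delta_rot": [0,0,0]}]'

```text
time_s: 10.45
ee_pos: [0.5695, -0.1166, 0.0128]
tool_rot: [[-1.0, -0.017, -0.002], [-0.017, 1.0, 0.0], [0.002, 0.0, -1.0]]
contact_force: [-5.1, -0.5, 3.6]
opening: -0.0003
grasp_force: 2.5
```

Emit:
apply_moves --rows '[{"translation": [-0.002,0,0],"delta_rot": [0,0,0]},{"translation": [-0.002,0,0],"delta_rot": [0,0,0]},{"translation": [-0.002,0,0],"delta_rot": [0,0,0]}]'

```text
time_s: 10.75
ee_pos: [0.5695, -0.1166, 0.0127]
tool_rot: [[-1.0, -0.017, -0.002], [-0.017, 1.0, 0.0], [0.002, 0.0, -1.0]]
contact_force: [-6.4, 0.9, 4.8]
opening: -0.0001
grasp_force: 3.0
```

The rail is felt: motion stopped at x=0.5695 while the force rose to 6 N. The rack is flush, so I'll retract and lift.

Emit:
apply_moves --rows '[{"translation": [0.03,0,0],"delta_rot": [0,0,0]},{"translation": [0.09,0,0],"delta_rot": [0,0,0]},{"translation": [0.12,0,-0.2],"delta_rot": [0,0,0]},{"translation": [0.12,0,-0.4],"delta_rot": [0,0,0]},{"translation": [0.12,0,-0.6],"delta_rot": [0,0,0]},{"translation": [0.12,0,-0.6],"delta_rot": [0,0,0]}]' --hand 165

```text
time_s: 11.35
ee_pos: [0.5515, -0.1183, 0.1401]
tool_rot: [[-1.0, -0.017, 0.014], [-0.017, 1.0, -0.003], [-0.013, -0.003, -1.0]]
contact_force: [1.3, 0.1, 1.0]
opening: 0.03
grasp_force: 0.0
```

```bash
cat > cam.py <<'E'
from go import *
piv=T(d,[[-.02,-.379,0]])[0]
def tgt(cam,lead,z,rad=.065):
    a=np.radians(275)-cam+d[2]; u=np.array([np.cos(a),np.sin(a),0]); t=np.array([u[1],-u[0],0])
    p=piv+rad*u+lead*t; p[2]=z; return p,a-np.radians(270)-np.pi/2   # tool x inward
def camrel(*k):
    p,y=tgt(*k); a,b=rel(p,y); return p,np.round(a,4),np.round(b[2],4)
E
python3 - <<'E'
from cam import *
s=robot.read_state(); print(s["ee_pos"],s["opening"],s["joints"])
print(camrel(.118,s["opening"]/2-.013,.12))
E
python3 look.py
```

```text
[ 0.5515 -0.1183  0.1401] 0.02999019951535519 [-0.2557  0.1217  1.9482  0.0003  1.0578 -1.8437]
(array([ 0.6189, -0.231 ,  0.12  ]), array([-0.3263, -0.5687,  0.107 ]), np.float64(1.0191))
((312.50579833984375, 180.71217346191406), (24.127933502197266, 109.64379119873047), 88.4306411743164)
11.4 [ 0.5496 -0.1179  0.1371] [-0.0892 -0.1333  0.5083] dock -0.09131341468030368 -0.3295378163613361
```

Emit:
apply_moves --rows '[{"translation": [-0.06,-0.11,0.02],"delta_rot": [0,0,0.09]},{"translation": [-0.12,-0.22,0.04],"delta_rot": [0,0,0.18]},{"translation": [-0.18,-0.33,0.06],"delta_rot": [0,0,0.27]},{"translation": [-0.24,-0.44,0.08],"delta_rot": [0,0,0.36]},{"translation": [-0.3,-0.52,0.1],"delta_rot": [0,0,0.45]},{"translation": [-0.325,-0.57,0.107],"delta_rot": [0,0,0.54]},{"translation": [-0.325,-0.57,0.107],"delta_rot": [0,0,0.63]},{"translation": [-0.325,-0.57,0.107],"delta_rot": [0,0,0.72]},{"translation": [-0.325,-0.57,0.107],"delta_rot": [0,0,0.81]},{"translation": [-0.325,-0.57,0.107],"delta_rot": [0,0,0.9]}]'

```text
time_s: 12.4
ee_pos: [0.6123, -0.2295, 0.1093]
tool_rot: [[-0.167, 0.986, -0.002], [0.986, 0.167, 0.001], [0.002, -0.002, -1.0]]
contact_force: [0.1, -0.1, 0.1]
opening: 0.0306
grasp_force: 0.0
```

```bash
python3 - <<'E'
from cam import *
s=robot.read_state(); print(s["time_s"],s["ee_pos"],s["opening"],s["joints"])
print(camrel(.118,.002,.12))
im=robot.camera("scene")
cs=[]
for r in robot.outline_of("cam_knob","scene")[:2]: print(r["conf"],r["extent"])
p=tgt(.118,0,.048)[0]; print("pred knob top/bottom", proj([p+[0,0,.017],p-[0,0,.017]],"scene"))
cv2.imwrite("pics/s4.png",cv2.resize(im[110:210,290:440,::-1],None,fx=5,fy=5,interpolation=cv2.INTER_CUBIC))
E
```

```text
12.4 [ 0.6123 -0.2295  0.1093] 0.030620213304699634 [-0.3968  0.3229  1.7635  0.0002  1.0579 -0.5651]
(array([ 0.6189, -0.231 ,  0.12  ]), array([-0.013 ,  0.0313, -0.0537]), np.float64(0.1154))
0.68 [349.3, 155.6, 21.6, 28.4]
pred knob top/bottom [[368.9845 157.9226]
 [368.3958 168.498 ]]
```

View pics/s4.png

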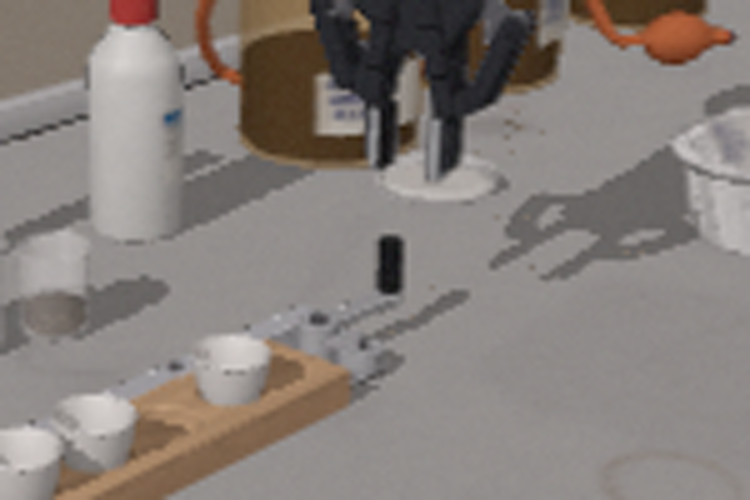

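The knob shows at (368,157–168), within 1 px of the prediction, and the rack is docked with crucibles upright. I'll descend round the knob.

Emit:
apply_moves --rows '[{"translation": [-0.013,0.031,0],"delta_rot": [0,0,0.06]},{"translation": [-0.013,0.031,0],"delta_rot": [0,0,0.115]},{"translation": [-0.013,0.031,0.12],"delta_rot": [0,0,0.115]},{"translation": [-0.013,0.031,0.22],"delta_rot": [0,0,0.115]},{"translation": [-0.013,0.031,0.3],"delta_rot": [0,0,0.115]},{"translation": [-0.013,0.031,0.35],"delta_rot": [0,0,0.115]},{"translation": [-0.013,0.031,0.35],"delta_rot": [0,0,0.115]}]'

```text
time_s: 13.2
ee_pos: [0.6185, -0.2307, 0.039]
tool_rot: [[0.005, 1.0, -0.004], [1.0, -0.005, 0.002], [0.002, -0.004, -1.0]]
contact_force: [-0.9, 0.2, -0.2]
opening: 0.0297
grasp_force: 0.0
```

```bash
python3 - <<'E'
from cam import *
s=robot.read_state(); print(s["time_s"],s["ee_pos"],s["opening"],s["contact_force"])
L=s["opening"]/2-.008
for c in np.linspace(.118,.918,9): print(round(c,3),*camrel(c,L,.039)[1:])
E
```

```text
13.2 [ 0.6185 -0.2307  0.039 ] 0.029688506653784676 [-0.8944  0.194  -0.1876]
0.118 [-0.0013 -0.0219  0.    ] 0.0049
0.218 [ 0.004  -0.0542  0.0002] 0.0686
0.318 [ 0.0125 -0.0857  0.0003] 0.1322
0.418 [ 0.024  -0.1163  0.0004] 0.1959
0.518 [ 0.0386 -0.1455  0.0006] 0.2596
0.618 [ 0.056  -0.1731  0.0007] 0.3232
0.718 [ 0.0761 -0.1989  0.0008] 0.3869
0.818 [ 0.0987 -0.2225  0.001 ] 0.4505
0.918 [ 0.1235 -0.2437  0.0011] 0.5142
```

Emit:
apply_moves --rows '[{"translation": [0,-0.022,0],"delta_rot": [0,0,0.005]},{"translation": [0.004,-0.054,0],"delta_rot": [0,0,0.069]},{"translation": [0.0125,-0.086,0],"delta_rot": [0,0,0.132]},{"translation": [0.024,-0.116,0],"delta_rot": [0,0,0.196]},{"translation": [0.0385,-0.1455,0],"delta_rot": [0,0,0.26]},{"translation": [0.056,-0.173,0],"delta_rot": [0,0,0.323]},{"translation": [0.076,-0.199,0],"delta_rot": [0,0,0.387]},{"translation": [0.0985,-0.2225,0],"delta_rot": [0,0,0.45]},{"translation": [0.1235,-0.2435,0],"delta_rot": [0,0,0.514]}]'

```text
time_s: 14.1
ee_pos: [0.5741, -0.2079, 0.0437]
tool_rot: [[0.73, 0.684, 0.006], [0.684, -0.73, -0.003], [0.002, 0.007, -1.0]]
contact_force: [5.0, -3.1, -3.1]
opening: 0.0301
grasp_force: 2.3
```

```bash
cat > st.py <<'E'
from cam import *
import sys
F=[];
for i in range(int(sys.argv[1]) if len(sys.argv)>1 else 1): robot.camera("top"); s=robot.read_state(); F.append(s["tool_rot"].T@s["contact_force"])
F=np.array(F)
w=s["ee_pos"]-piv; R=s["tool_rot"]; L=s["opening"]/2-.008
k=w+R[:,1]*L; a=np.arctan2(k[1],k[0])-d[2]; c=(np.radians(275)-a)%(2*np.pi)
print(s["time_s"],"Ftool",F.mean(0),"knob cam",c,"rad",np.hypot(k[0],k[1]),s["opening"],"z",s["ee_pos"][2])
for q in (.02,.05,.1,.15,.2,.3): print(q,*camrel(c+q,L,.039)[1:])
E
python3 st.py 4
```

```text
14.3 Ftool [-0.1419  2.2262 -1.4527] knob cam 0.859857500493689 rad 0.06376369095664407 0.0303881156869396 z 0.043309112606239944
0.02 [-0.0078 -0.0062  0.0215] -0.0232
0.05 [-0.0069 -0.016   0.0215] -0.0041
0.1 [-0.0048 -0.0322  0.0214] 0.0277
0.15 [-0.0019 -0.0483  0.0214] 0.0596
0.2 [ 0.0018 -0.0642  0.0213] 0.0914
0.3 [ 0.0116 -0.0954  0.0212] 0.1551
```

Emit:
apply_moves --rows '[{"translation": [0.002,-0.016,0],"delta_rot": [0,0,0.032]},{"translation": [0.005,-0.0325,0],"delta_rot": [0,0,0.064]},{"translation": [0.009,-0.048,0],"delta_rot": [0,0,0.095]}]'

```text
time_s: 14.6
ee_pos: [0.5687, -0.2, 0.0433]
tool_rot: [[0.821, 0.571, 0.005], [0.571, -0.821, -0.003], [0.002, 0.005, -1.0]]
contact_force: [2.6, -5.5, 1.3]
opening: 0.0301
grasp_force: 2.7
```

```bash
python3 st.py 1 | head -1
```

```text
14.65 Ftool [ 0.8808  4.4111 -1.9469] knob cam 1.0041672474128145 rad 0.06317534815552642 0.03010444300112873 z 0.043219566151799366
```

Emit:
apply_moves --rows '[{"translation": [0.001,-0.011,0],"delta_rot": [0,0,0.021]},{"translation": [0.003,-0.022,0],"delta_rot": [0,0,0.042]},{"translation": [0.005,-0.0325,0],"delta_rot": [0,0,0.064]}]'

```text
time_s: 14.95
ee_pos: [0.5656, -0.1941, 0.0433]
tool_rot: [[0.873, 0.487, 0.004], [0.487, -0.873, -0.003], [0.002, 0.005, -1.0]]
contact_force: [2.6, -3.9, 2.3]
opening: 0.0304
grasp_force: 2.7
```

Emit:
apply_moves --rows '[{"translation": [0.001,-0.011,0],"delta_rot": [0,0,0.021]},{"translation": [0.003,-0.022,0],"delta_rot": [0,0,0.042]}]'

```text
time_s: 15.15
ee_pos: [0.5639, -0.19, 0.0432]
tool_rot: [[0.904, 0.428, 0.004], [0.428, -0.904, -0.003], [0.002, 0.004, -1.0]]
contact_force: [2.0, -4.8, 2.5]
opening: 0.0302
grasp_force: 2.7
```

```bash
python3 st.py 1 | head -1; python3 look.py
```

```text
15.2 Ftool [ 0.3396  4.9925 -3.0327] knob cam 1.1788055808797049 rad 0.06271292999466603 0.02983664665596484 z 0.04322990792623985
((318.8011169433594, 180.3463134765625), (23.992860794067383, 126.18196868896484), 88.60282135009766)
15.25 [ 0.5637 -0.1897  0.0432] [ 1.8449 -4.3495  4.2502] dock -0.07852490739582553 -0.40164010135685557
```

Emit:
apply_moves --rows '[{"translation": [0.001,-0.011,0],"delta_rot": [0,0,0.021]},{"translation": [0.003,-0.022,0],"delta_rot": [0,0,0.042]}]'

```text
time_s: 15.45
ee_pos: [0.5623, -0.1856, 0.0432]
tool_rot: [[0.93, 0.368, 0.004], [0.368, -0.93, -0.003], [0.002, 0.004, -1.0]]
contact_force: [2.0, -5.7, 2.8]
opening: 0.0297
grasp_force: 2.7
```

Emit:
apply_moves --rows '[{"translation": [0.001,-0.008,0],"delta_rot": [0,0,0.016]},{"translation": [0.002,-0.016,0],"delta_rot": [0,0,0.032]}]'

```text
time_s: 15.65
ee_pos: [0.5615, -0.1825, 0.0431]
tool_rot: [[0.947, 0.321, 0.004], [0.321, -0.947, -0.003], [0.002, 0.004, -1.0]]
contact_force: [1.9, -6.6, 2.8]
opening: 0.0306
grasp_force: 3.6
```

```bash
python3 st.py 1 | head -1; python3 look.py
```

```text
15.7 Ftool [-0.3384  5.1733 -3.4104] knob cam 1.2974744918803474 rad 0.06247885299310202 0.030177186003612428 z 0.043117224577529645
((317.8691711425781, 180.26577758789062), (23.917526245117188, 126.33551788330078), 88.56790161132812)
15.75 [ 0.5614 -0.1825  0.0431] [ 0.9549 -4.5549  4.0263] dock -0.08062382722175114 -0.39434536062189995
```

Grip force rose from 2.7 to 3.6 N and the rack has moved about 1 px, so the rack is sliding. Now small steps until it is firm.

Emit:
apply_moves --rows '[{"translation": [0.0007,-0.005,0],"delta_rot": [0,0,0.01]},{"translation": [0.0015,-0.01,0],"delta_rot": [0,0,0.02]}]'

```text
time_s: 15.95
ee_pos: [0.5615, -0.1815, 0.0432]
tool_rot: [[0.956, 0.292, 0.004], [0.292, -0.956, -0.004], [0.003, 0.005, -1.0]]
contact_force: [3.2, -10.1, 1.5]
opening: 0.0302
grasp_force: 5.2
```

Emit:
apply_moves --rows '[{"translation": [0.0007,-0.005,0],"delta_rot": [0,0,0.01]},{"translation": [0.0015,-0.01,0],"delta_rot": [0,0,0.02]}]'

```text
time_s: 16.15
ee_pos: [0.5616, -0.1805, 0.0432]
tool_rot: [[0.965, 0.262, 0.005], [0.262, -0.965, -0.006], [0.004, 0.007, -1.0]]
contact_force: [3.5, -12.9, 0.7]
opening: 0.0302
grasp_force: 6.9
```

```bash
python3 st.py 1 | head -1; python3 look.py
```

```text
16.2 Ftool [ 1.0934 12.4242  0.0692] knob cam 1.3265307365642318 rad 0.06213047445992306 0.030168666265184926 z 0.0431682790638227
((317.80731201171875, 180.29234313964844), (23.86754035949707, 126.21055603027344), 88.56790161132812)
16.25 [ 0.5615 -0.1805  0.0432] [  4.3497 -11.7555  -0.1134] dock -0.08049179536056392 -0.39235405337121154
```

The clamp became firm abruptly, and I passed the target: about 13 N tangential, where 8–9 was wanted. I'll ease off and feel how it behaves.

Emit:
apply_moves --rows '[{"translation": [0,0.005,0],"delta_rot": [0,0,-0.005]},{"translation": [0,0.01,0],"delta_rot": [0,0,-0.01]},{"translation": [0,0.01,0],"delta_rot": [0,0,-0.01]}]'

```text
time_s: 16.55
ee_pos: [0.5613, -0.1807, 0.043]
tool_rot: [[0.961, 0.277, 0.003], [0.277, -0.961, -0.003], [0.002, 0.004, -1.0]]
contact_force: [1.8, -6.5, 2.9]
opening: 0.0303
grasp_force: 3.2
```

Emit:
apply_moves --rows '[{"translation": [0,0.005,0],"delta_rot": [0,0,-0.005]},{"translation": [0,0.01,0],"delta_rot": [0,0,-0.01]},{"translation": [0,0.01,0],"delta_rot": [0,0,-0.01]}]'

```text
time_s: 16.85
ee_pos: [0.5606, -0.1812, 0.0419]
tool_rot: [[0.957, 0.29, 0.001], [0.29, -0.957, -0.001], [0.001, 0.001, -1.0]]
contact_force: [1.6, -5.2, 2.9]
opening: 0.0301
grasp_force: 2.3
```

Emit:
apply_moves --rows '[{"translation": [0,0.005,0],"delta_rot": [0,0,-0.005]},{"translation": [0,0.01,0],"delta_rot": [0,0,-0.01]},{"translation": [0,0.01,0],"delta_rot": [0,0,-0.01]}]'

```text
time_s: 17.15
ee_pos: [0.5599, -0.182, 0.0408]
tool_rot: [[0.952, 0.305, -0.002], [0.305, -0.952, 0.001], [-0.001, -0.002, -1.0]]
contact_force: [0.2, -1.9, 0.6]
opening: 0.0299
grasp_force: 0.7
```

```bash
python3 st.py 3 | head -1; python3 look.py
```

```text
17.3 Ftool [-0.1343  1.3909 -0.1335] knob cam 1.3136757990676315 rad 0.0639160562505915 0.029995549878305085 z 0.04079146054716583
((317.8082275390625, 180.32980346679688), (23.892534255981445, 126.21055603027344), 88.56790161132812)
17.35 [ 0.5599 -0.182   0.0408] [ 0.6185 -0.0108  0.0446] dock -0.0821474135747447 -0.39389812771007576
```

The force is down to about 1 N. Next, touch the knob with the other finger, loosen slightly, then retighten in fine steps to 8–9 N.

Emit:
apply_moves --rows '[{"translation": [0,0.03,0],"delta_rot": [0,0,0]},{"translation": [0,0.05,0],"delta_rot": [0,0,0]},{"translation": [0,0.06,0],"delta_rot": [0,0,0]},{"translation": [0,0.06,0],"delta_rot": [0,0,0]}]'

```text
time_s: 17.75
ee_pos: [0.5644, -0.1944, 0.0414]
tool_rot: [[0.953, 0.304, -0.0], [0.304, -0.953, 0.0], [-0.0, -0.0, -1.0]]
contact_force: [0.1, -0.5, -0.1]
opening: 0.0302
grasp_force: 0.0
```

Emit:
apply_moves --rows '[{"translation": [0,0.005,0],"delta_rot": [0,0,0]},{"translation": [0,0.01,0],"delta_rot": [0,0,0]},{"translation": [0,0.01,0],"delta_rot": [0,0,0]}]'

```text
time_s: 18.05
ee_pos: [0.5649, -0.1959, 0.0414]
tool_rot: [[0.953, 0.304, -0.0], [0.304, -0.953, 0.0], [-0.0, -0.0, -1.0]]
contact_force: [0.3, -0.6, 0.7]
opening: 0.0302
grasp_force: 0.0
```

Emit:
apply_moves --rows '[{"translation": [0,0.005,0],"delta_rot": [0,0,0]},{"translation": [0,0.005,0],"delta_rot": [0,0,0]}]'

```text
time_s: 18.25
ee_pos: [0.5651, -0.1964, 0.0414]
tool_rot: [[0.953, 0.304, -0.001], [0.304, -0.953, 0.001], [-0.0, -0.001, -1.0]]
contact_force: [-1.2, 2.7, 0.8]
opening: 0.0303
grasp_force: 1.1
```

```bash
python3 st.py 1 | head -1
```

```text
18.3 Ftool [-0.5271 -2.4034  0.1097] knob cam 1.0752578176907175 rad 0.06608132802740592 0.030545984473702614 z 0.04139847554753899
```

Emit:
apply_moves --rows '[{"translation": [0,0.003,0],"delta_rot": [0,0,0]},{"translation": [0,0.003,0],"delta_rot": [0,0,0]}]'

```text
time_s: 18.5
ee_pos: [0.5652, -0.1969, 0.0414]
tool_rot: [[0.953, 0.304, -0.001], [0.304, -0.953, 0.001], [-0.0, -0.001, -1.0]]
contact_force: [-1.5, 3.0, 1.4]
opening: 0.0298
grasp_force: 2.0
```

Emit:
apply_moves --rows '[{"translation": [0,0.003,0],"delta_rot": [0,0,0]},{"translation": [0,0.003,0],"delta_rot": [0,0,0]}]'

```text
time_s: 18.7
ee_pos: [0.5654, -0.1977, 0.0414]
tool_rot: [[0.953, 0.304, -0.001], [0.304, -0.953, 0.001], [-0.0, -0.001, -1.0]]
contact_force: [-1.5, 4.2, 2.6]
opening: 0.0302
grasp_force: 2.3
```

Emit:
apply_moves --rows '[{"translation": [0,0.003,0],"delta_rot": [0,0,0]},{"translation": [0,0.003,0],"delta_rot": [0,0,0]}]'

```text
time_s: 18.9
ee_pos: [0.5656, -0.1985, 0.0414]
tool_rot: [[0.953, 0.304, -0.0], [0.304, -0.953, 0.0], [-0.0, -0.0, -1.0]]
contact_force: [-2.2, 4.1, 1.7]
opening: 0.0306
grasp_force: 2.3
```

The knob moved back about 2 mm at 4.5 N. Now back to the pushing finger, retightening in fine steps.

Emit:
apply_moves --rows '[{"translation": [0,-0.03,0],"delta_rot": [0,0,0]},{"translation": [0,-0.055,0],"delta_rot": [0,0,0]},{"translation": [0,-0.066,0],"delta_rot": [0,0,0]},{"translation": [0,-0.066,0],"delta_rot": [0,0,0]}]'

```text
time_s: 19.3
ee_pos: [0.5619, -0.1859, 0.0416]
tool_rot: [[0.952, 0.305, 0.001], [0.305, -0.952, -0.001], [0.0, 0.001, -1.0]]
contact_force: [-0.4, -0.4, 0.2]
opening: 0.03
grasp_force: 0.0
```

Emit:
apply_moves --rows '[{"translation": [0,-0.005,0],"delta_rot": [0,0,0]},{"translation": [0,-0.01,0],"delta_rot": [0,0,0]},{"translation": [0,-0.01,0],"delta_rot": [0,0,0]}]'

```text
time_s: 19.6
ee_pos: [0.5616, -0.1847, 0.0416]
tool_rot: [[0.952, 0.305, 0.001], [0.305, -0.952, -0.001], [0.0, 0.001, -1.0]]
contact_force: [0.6, -2.3, -0.7]
opening: 0.0301
grasp_force: 1.1
```

Emit:
apply_moves --rows '[{"translation": [0,-0.003,0],"delta_rot": [0,0,0]},{"translation": [0,-0.003,0],"delta_rot": [0,0,0]}]'

```text
time_s: 19.8
ee_pos: [0.5615, -0.1844, 0.0416]
tool_rot: [[0.953, 0.305, 0.001], [0.305, -0.953, -0.001], [0.001, 0.002, -1.0]]
contact_force: [1.0, -4.7, -1.1]
opening: 0.0301
grasp_force: 2.4
```

Emit:
apply_moves --rows '[{"translation": [0,-0.003,0],"delta_rot": [0,0,0]},{"translation": [0,-0.003,0],"delta_rot": [0,0,0]}]'

```text
time_s: 20.0
ee_pos: [0.561, -0.1834, 0.0417]
tool_rot: [[0.953, 0.304, 0.0], [0.304, -0.953, -0.001], [0.0, 0.001, -1.0]]
contact_force: [1.0, -5.2, -1.5]
opening: 0.0301
grasp_force: 2.5
```

Emit:
apply_moves --rows '[{"translation": [0,-0.002,0],"delta_rot": [0,0,0]},{"translation": [0,-0.002,0],"delta_rot": [0,0,0]}]'

```text
time_s: 20.2
ee_pos: [0.5608, -0.1831, 0.0417]
tool_rot: [[0.952, 0.305, 0.0], [0.305, -0.952, -0.001], [0.0, 0.001, -1.0]]
contact_force: [0.7, -6.4, -1.5]
opening: 0.0302
grasp_force: 2.8
```

Emit:
apply_moves --rows '[{"translation": [0,-0.002,0],"delta_rot": [0,0,0]},{"translation": [0,-0.002,0],"delta_rot": [0,0,0]}]'

```text
time_s: 20.4
ee_pos: [0.5607, -0.1829, 0.0416]
tool_rot: [[0.952, 0.305, 0.0], [0.305, -0.952, -0.001], [-0.0, 0.001, -1.0]]
contact_force: [0.8, -6.8, -1.0]
opening: 0.0303
grasp_force: 3.1
```

Emit:
apply_moves --rows '[{"translation": [0,-0.002,0],"delta_rot": [0,0,0]},{"translation": [0,-0.002,0],"delta_rot": [0,0,0]}]'

```text
time_s: 20.6
ee_pos: [0.5606, -0.1827, 0.0417]
tool_rot: [[0.952, 0.305, 0.0], [0.305, -0.952, -0.001], [-0.0, 0.002, -1.0]]
contact_force: [1.0, -8.1, -1.7]
opening: 0.0298
grasp_force: 3.4
```

Emit:
apply_moves --rows '[{"translation": [0,-0.002,0],"delta_rot": [0,0,0]},{"translation": [0,-0.002,0],"delta_rot": [0,0,0]}]'

```text
time_s: 20.8
ee_pos: [0.5605, -0.1825, 0.0416]
tool_rot: [[0.952, 0.305, 0.001], [0.305, -0.952, -0.002], [-0.0, 0.002, -1.0]]
contact_force: [0.1, -8.6, -1.2]
opening: 0.03
grasp_force: 3.7
```

Emit:
apply_moves --rows '[{"translation": [0,-0.002,0],"delta_rot": [0,0,0]},{"translation": [0,-0.002,0],"delta_rot": [0,0,0]}]'

```text
time_s: 21.0
ee_pos: [0.5604, -0.1823, 0.0416]
tool_rot: [[0.952, 0.305, 0.001], [0.305, -0.952, -0.002], [-0.0, 0.002, -1.0]]
contact_force: [0.9, -7.8, -0.4]
opening: 0.0304
grasp_force: 4.1
```

```bash
python3 st.py 4 | head -1
```

```text
21.2 Ftool [-1.9974  8.2328  1.3473] knob cam 1.3052691233372213 rad 0.06350435285703476 0.029975012108536432 z 0.04169042251249863
```

About 8.2 N. One last small step, then let go: center the fingers, lift and move away.

Emit:
apply_moves --rows '[{"translation": [0,-0.0015,0],"delta_rot": [0,0,0]},{"translation": [0,-0.0015,0],"delta_rot": [0,0,0]}]'

```text
time_s: 21.4
ee_pos: [0.5604, -0.1823, 0.0417]
tool_rot: [[0.952, 0.305, 0.001], [0.305, -0.952, -0.002], [0.0, 0.002, -1.0]]
contact_force: [0.8, -9.0, -2.5]
opening: 0.0302
grasp_force: 4.4
```

Emit:
apply_moves --rows '[{"translation": [0,0.01,0],"delta_rot": [0,0,0]},{"translation": [0,0.02,0],"delta_rot": [0,0,0]},{"translation": [0,0.035,0],"delta_rot": [0,0,0]},{"translation": [0,0.045,0],"delta_rot": [0,0,0]},{"translation": [0,0.045,0],"delta_rot": [0,0,0]}]'

```text
time_s: 21.9
ee_pos: [0.5629, -0.1892, 0.0414]
tool_rot: [[0.953, 0.304, -0.0], [0.304, -0.953, 0.0], [-0.0, -0.0, -1.0]]
contact_force: [0.4, 0.0, 0.6]
opening: 0.0299
grasp_force: 0.0
```

```bash
python3 st.py 2 | head -1
```

```text
22.0 Ftool [-0.1431 -0.0164  0.5585] knob cam 1.1916560240295881 rad 0.06415146707956161 0.030175681108422205 z 0.04139492752886327
```

Emit:
apply_moves --rows '[{"translation": [0,0,-0.1],"delta_rot": [0,0,0]},{"translation": [0,0,-0.25],"delta_rot": [0,0,0]},{"translation": [0,0,-0.5],"delta_rot": [0,0,0]},{"translation": [0,0,-0.7],"delta_rot": [0,0,0]},{"translation": [-0.2,0.2,-0.8],"delta_rot": [0,0,0]},{"translation": [-0.4,0.4,-0.8],"delta_rot": [0,0,0]},{"translation": [-0.6,0.6,-0.8],"delta_rot": [0,0,0]},{"translation": [-0.6,0.8,-0.8],"delta_rot": [0,0,0]},{"translation": [-0.6,0.8,-0.8],"delta_rot": [0,0,0]}]'

```text
time_s: 22.9
ee_pos: [0.4964, -0.3831, 0.2019]
tool_rot: [[0.954, 0.301, 0.001], [0.301, -0.954, -0.003], [0.0, 0.003, -1.0]]
contact_force: [0.1, -0.3, -0.5]
opening: 0.0299
grasp_force: 0.0
```

```bash
python3 look.py pics/t5.png; python3 - <<'E'
from h import *
robot.camera("top")
for n in ("timer","tape","stopper"): print(n,[(x["conf"],x["extent"]) for x in robot.outline_of(n,"top")[:1]])
E
```

```text
((317.8369140625, 180.4060516357422), (23.99365997314453, 126.21952056884766), 88.68309020996094)
22.95 [ 0.4967 -0.382   0.2016] [0.1229 0.717  0.7337] dock -0.14889959234163488 -0.5926754848591488
timer [(0.77, [233.0, 259.2, 29.7, 30.4])]
tape [(0.54, [288.3, 118.9, 24.5, 19.3])]
stopper [(0.64, [203.1, 217.7, 10.1, 8.8])]
```

View pics/t5.png

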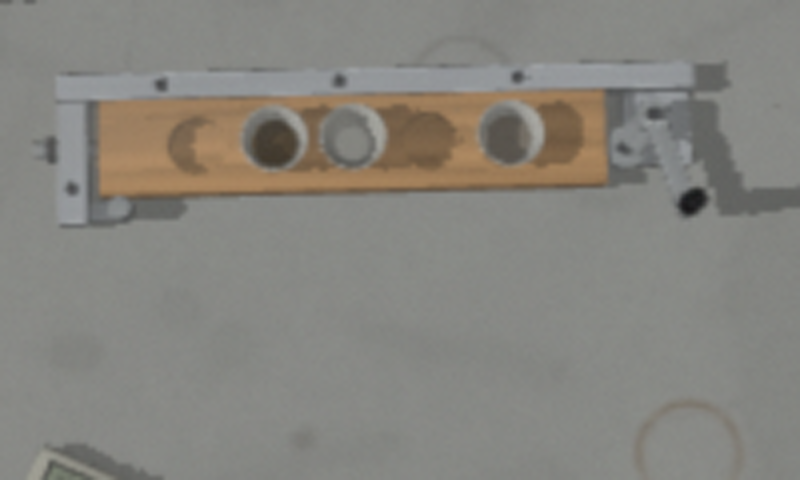

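The rack lies flush along the rail, the roller bears on its end face (at (618,145)), the crucibles stand, and the bystanders are unmoved. Handing in.

```bash
python3 -c "
from rig import robot
print(robot.job_done())"
```

```text
the job is handed in; nothing more can be done
None
```

Handed in at about 23 s: the rack is flush on the rail and clamped against the stop screw, the final knob force was about 8.5 N and the arm is clear; while tightening I briefly overshot to about 13 N, above the 10 N limit, so I loosened the clamp and retightened it.

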